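Sort glazed miniatures for the kilns

TASK

Each glaze is fired in its own kiln: stand the five glazed miniatures in the wooden trays so that each is in the tray whose chip shows its glaze colour (two blue, two green, one amber, whatever their shape). Set them down gently, never dropping or throwing them; they must end upright on the tray floor and not touching one another. Leave the unglazed cream pumpkin standing where it is.

Things in the scene. Friction and masses are not known exactly. Their poses are not given: they have to be found in the camera images.
- blue_bottle: small glazed bottle vase, deep blue with two thin cream bands: body 46 mm across from 8 to 50 mm up (grip about 38 mm up), then shoulder and slim 20 mm neck, 72 mm tall, about 0.15 kg. Round, loose, upright at the start; origin at the centre of its foot, z up the piece.
- blue_pumpkin: small deep blue glazed ribbed pumpkin with a dark stem: 54 to 57 mm across, widest 24 to 38 mm up (grip about 32 mm up), 66 mm tall with stem, about 0.14 kg. Round, loose, upright at the start; origin at the centre of its foot, z up the piece.
- green_gourd: small green glazed double gourd: lower bulb 50 mm across, cream-banded 26 mm waist 49 mm up, upper bulb 36 mm across from 60 to 72 mm up (grip it about 66 mm up), 85 mm tall, about 0.12 kg. Round, loose, upright at the start; origin at the centre of its foot, z up the piece.
- green_beaker: small green glazed straight beaker vase with a cream band and dark mouth: 42 mm across, 80 mm tall (grip about 40 mm up), about 0.13 kg. Round, loose, upright at the start; origin at the centre of its foot, z up the piece.
- amber_bottle: small glazed bottle vase, amber orange with two thin dark bands: body 46 mm across from 8 to 50 mm up (grip about 38 mm up), then shoulder and slim 20 mm neck, 72 mm tall, about 0.15 kg. Round, loose, upright at the start; origin at the centre of its foot, z up the piece.
- bisque_pumpkin: small unglazed cream-white ribbed pumpkin, 54 to 57 mm across, 66 mm tall with stem: not part of the sorting, to be left standing where it is. Round, loose, upright at the start; origin at the centre of its foot, z up the piece.
- blue_tray: fixed shallow wooden tray with a blue glazed chip on the ledge along its far (+x) long side. Origin: bay centre, on the table; z up; yaw within 0.2 rad. Bay inside 88 mm along x, 162 mm along y; floor 6 mm above the origin, walls 6 mm thick, tops at 14 mm. Ledge x 50 to 88 mm, y -50 to 50 mm, chip top at 19 mm. The blue pieces belong here
- green_tray: fixed shallow wooden tray with a green glazed chip on the ledge along its far (+x) long side. Origin: bay centre, on the table; z up; yaw within 0.2 rad. Bay inside 88 mm along x, 162 mm along y; floor 6 mm above the origin, walls 6 mm thick, tops at 14 mm. Ledge x 50 to 88 mm, y -50 to 50 mm, chip top at 19 mm. The green pieces belong here
- amber_tray: fixed shallow wooden tray with an amber glazed chip on the ledge along its far (+x) long side. Origin: bay centre, on the table; z up; yaw within 0.2 rad. Bay inside 88 mm along x, 162 mm along y; floor 6 mm above the origin, walls 6 mm thick, tops at 14 mm. Ledge x 50 to 88 mm, y -50 to 50 mm, chip top at 19 mm. The amber pieces belong here
Mind the look-alikes: they are no part of the job. Of the things like the amber_bottle, leave any that is pink; of the rest the smaller one is meant.

How it is judged:
At the end, for the whole second after the job is handed in: Each glazed piece stands on the floor of its own colour's tray (origin inside the bay, 2 to 11 mm above the tray's origin, lean under 0.12 rad), released, at rest; the two sharing a tray do not touch; the cream pumpkin is upright (under 0.12 rad), within 20 mm of its start (x of blue_bottle in the frame of blue_tray between -0.044 and 0.044 m and y of blue_bottle in the frame of blue_tray between -0.081 and 0.081 m and z of blue_bottle in the frame of blue_tray between 0.002 and 0.011 m and angle between each of blue_bottle, blue_pumpkin, green_gourd, green_beaker, amber_bottle, bisque_pumpkin's own z axis and vertical below 0.12 rad and linear speed of each of blue_bottle, blue_pumpkin, green_gourd, green_beaker, amber_bottle below 0.02 m/s and angular speed of each of blue_bottle, blue_pumpkin, green_gourd, green_beaker, amber_bottle below 0.3 rad/s and contact force between the fingers and blue_bottle below 0.05 N and x of blue_pumpkin in the frame of blue_tray between -0.044 and 0.044 m and y of blue_pumpkin in the frame of blue_tray between -0.081 and 0.081 m and z of blue_pumpkin in the frame of blue_tray between 0.002 and 0.011 m and contact force between the fingers and blue_pumpkin below 0.05 N and x of green_gourd in the frame of green_tray between -0.044 and 0.044 m and y of green_gourd in the frame of green_tray between -0.081 and 0.081 m and z of green_gourd in the frame of green_tray between 0.002 and 0.011 m and contact force between the fingers and green_gourd below 0.05 N and x of green_beaker in the frame of green_tray between -0.044 and 0.044 m and y of green_beaker in the frame of green_tray between -0.081 and 0.081 m and z of green_beaker in the frame of green_tray between 0.002 and 0.011 m and contact force between the fingers and green_beaker below 0.05 N and x of amber_bottle in the frame of amber_tray between -0.044 and 0.044 m and y of amber_bottle in the frame of amber_tray between -0.081 and 0.081 m and z of amber_bottle in the frame of amber_tray between 0.002 and 0.011 m and contact force between the fingers and amber_bottle below 0.05 N and contact force between blue_bottle and blue_pumpkin below 0.02 N and contact force between green_gourd and green_beaker below 0.02 N and distance of bisque_pumpkin from where it was at the start of the episode below 0.02 m).
It fails at once if a glazed piece is dropped or thrown (moves faster than 0.5 m/s while not held by the fingers) ((linear speed of blue_bottle above 0.5 m/s and contact force between the fingers and blue_bottle below 0.01 N) or (linear speed of blue_pumpkin above 0.5 m/s and contact force between the fingers and blue_pumpkin below 0.01 N) or (linear speed of green_gourd above 0.5 m/s and contact force between the fingers and green_gourd below 0.01 N) or (linear speed of green_beaker above 0.5 m/s and contact force between the fingers and green_beaker below 0.01 N) or (linear speed of amber_bottle above 0.5 m/s and contact force between the fingers and amber_bottle below 0.01 N)).
It fails at once if the cream pumpkin is shifted by more than 20 mm or tipped (distance of bisque_pumpkin from where it was at the start of the episode above 0.02 m or angle between bisque_pumpkin's own z axis and vertical above 0.3 rad).
It also fails if it takes over 128 s, if anything falls off the work surface, if the arm or the gripper's body presses on something with over 40 N, if the wrist force passes 120 N, or if a joint passes its speed limit or range.

ROBOT

A 7-joint arm with a two-finger parallel gripper is mounted at the origin on the work surface. World frame = base frame: x ahead of the robot, y to its left, z up, the work surface at z = 0. Lengths are in m, angles in rad, forces in N, time in s.
With the tool pointing down it reaches from about 0.425 to 0.875 m from the base axis. Payload 9.9 kg.
Tool frame: the origin (TCP) lies midway between the tips of the shut fingers; the grasp point (between the pads) lies manip.tcp_to_grasp behind it (manip.tcp_to_grasp is the distance from the TCP to the grasp point, in m); z points along the fingers, y is the line along which they close (so a half turn about z gives the same grasp; the last joint's range is limited). The gripper opens to 85 mm and grips with 20 to 120 N. Pads are 22 mm wide; open, the fingers measure 114 mm over their backs; the gripper's body (76 mm by 85 mm) begins 54 mm behind the grasp point. The pads swing forward as they close: fully open they stand 13 mm farther back than shut.
Start: joints at [1.263, 0.576, 0.025, 1.437, -0.015, 1.129, -0.057], TCP at [0.15, -0.658, 0.196] pointing down, gripper open.
Joint ranges: [-2.76, 2.76], [-0.34, 2.15], [-1.52, 1.57], [0.19, 2.46], [-1.09, 4.23], [0.17, 1.99], [-2.82, 2.82]. Speed limits (rad/s): [2.22, 2.22, 3.01, 3.01, 3.14, 3.14, 3.14].

INTERFACE

Orientations are given as a 3x3 rotation matrix whose columns are the frame's x, y, z axes.
In Python, from rig import manip gives the robot as it stands. The module is installed in compiled form; this text tells all that it offers.
- The arm moves only by the tool arm_command, never from a script. Its argument "moves" is a list of rows, each a list of 7 numbers: the finger opening in mm, from 0 to 85.4, then the shift along the tool's x, y, z in mm, then the turn, a rotation vector about the tool's x, y, z in degrees. In form: [[grip, x, y, z, rx, ry, rz], ...]. A call has 1 to 10 rows; each row shifts and turns the commanded pose from where the row before left it, along the tool's axes as they then stand; what a row does not reach is not made up. A row lasts 1/12 s, in which the tool goes at most 41.7 mm and 7.16 degrees, less where a joint would pass 70% of its speed; a pose out of reach is approached as far as the arm can. A call is refused whole if a number of a shift passes 41.7 or a number of a turn 7.16, either way. A call with a gripper value outside its range is refused whole. The fingers move at their own pace and stop on an object; the grip force is fixed at half the most. Time passes only in rows, so rows that do not move let the fingers close. It gives the time, the measured TCP pose, the force, the opening and the grip force at its end, in the units of the state.
- manip.observe(): the state, without advancing time (a new reading comes with each control period).
- manip.get_image(name): name is "scene" or "top" or "wrist"; returns a dict with "img" (400x640x3 uint8, blue, green, red), "range_z" (400x640 float32, m along the optical axis (not along the pixel's ray), 0 where there is no reading), "camera_matrix" (3x3 intrinsics, pixels), "rvec" (rotation vector, rad) and "tvec" (3), from world to camera coordinates, as OpenCV has them; the wrist camera has in their place "T_tool_cam" (4x4, takes a point from camera to tool coordinates, whose origin is the TCP and whose axes are the flange's). Camera axes: x right, y down, z forward; pixel columns grow to the right and rows downward; lengths in m; the calibration is good to about 2 mm. A picture is of the moment at which its call begins: read the wrist's pose just before it.
- manip.hand_in(): hands the job in; it is judged then, once.
The state is a dict: "time": time; "joint_positions": joint angles; "dq": joint speeds; "tau": joint torques, N m; "ee_pos": TCP position; "tcp_rot": TCP orientation; "wrist_force": force on the tool from outside, world axes, zero at the start; "wrist_torque": the same for the moment, N m; "grip_width": opening from 0.0 (shut) to 1.0 (fully open); "grip_force": force on a finger pad.
Only numpy, scipy, OpenCV 4.12 (cv2) and the standard library are available. Lean on these libraries where they do the work, as an engineer would, in place of code of your own. Each camera call takes 0.05 s, during which the arm holds its last target. There are 200 camera calls.

## Working session

There is one attempt and no reset: what is moved stays moved. The work goes in short steps, Python scripts to look and compute and a tool call to move; the robot and the scene stay as the last step left them, time stands still between calls to the robot, and variables do not carry over. Pictures are saved under pics/ and viewed, at most 14 in all, crops included, and the job is handed in when it is done.

Besides the shell and the picture viewer there is one more tool, called after "Emit:" by a JSON object that holds its "name" and its "arguments", one argument or row to a line. arm_command: Moves the arm, as the interface text tells. Its arguments: {"type":"object","properties":{"moves":{"type":"array"}},"required":["moves"]}

```bash
mkdir -p pics; cat > h.py <<'E'
import numpy as np, cv2
from rig import manip
def cam(n):
    d=manip.get_image(n); return d
def world(d):
    # per pixel world points from depth (fixed cams)
    K=d["camera_matrix"];R=cv2.Rodrigues(np.array(d["rvec"],float))[0];t=np.array(d["tvec"],float).reshape(3)
    z=d["range_z"];v,u=np.mgrid[:z.shape[0],:z.shape[1]]
    P=np.stack([(u-K[0,2])/K[0,0]*z,(v-K[1,2])/K[1,1]*z,z],-1)
    return (P-t)@R
E
python3 - <<'E'
from h import *
s=manip.observe();print(s);print(manip.tcp_to_grasp)
for n in("scene","top"):
    d=cam(n);cv2.imwrite(f"pics/{n}0.png",d["img"]);np.savez(f"{n}0.npz",W=world(d),img=d["img"],z=d["range_z"])
E
```

```text
{'time': 0.0, 'joint_positions': array([ 1.26319817,  0.57656927,  0.02484267,  1.43791145, -0.01499946,
        1.12896343, -0.05649237]), 'dq': array([ 0.00025431, -0.00075076, -0.00019493,  0.00147495, -0.00038963,
        0.00030129, -0.00018509]), 'tau': array([ 4.96674911e-04, -7.65742493e+01,  2.25072384e+00, -2.85969061e+01,
        1.53710064e-02,  1.26159212e-02, -5.71156392e-06]), 'ee_pos': array([ 0.14969778, -0.65767517,  0.19471646]), 'tcp_rot': array([[ 9.75051956e-01,  2.21976295e-01, -4.55209246e-04],
       [ 2.21976744e-01, -9.75050642e-01,  1.60355167e-03],
       [-8.79016102e-05, -1.66459206e-03, -9.99998611e-01]]), 'wrist_force': array([ 0.44453981, -0.09634316,  0.06917659]), 'wrist_torque': array([ 0.027541  ,  0.00616344, -0.01334036]), 'grip_force': 0.0, 'grip_width': 0.9955899486499129}
0.0187
```

View pics/scene0.png

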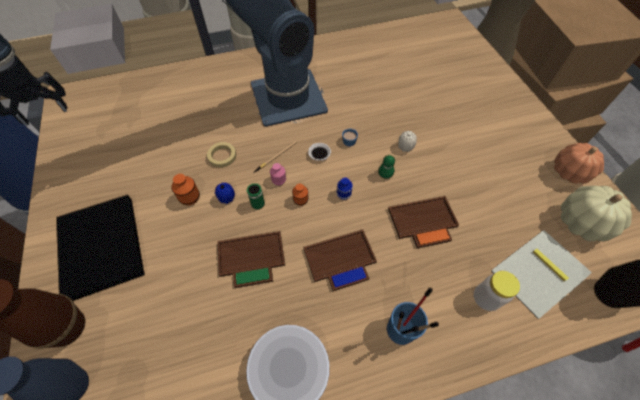

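View pics/top0.png

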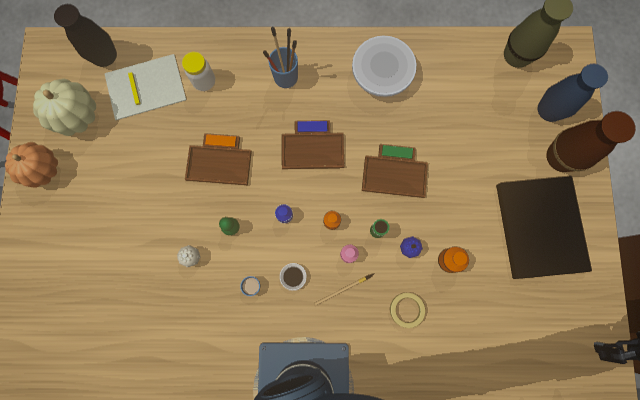

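The scene view shows the six miniatures in front of the three trays. In the top view I see:

- **Gourd:** (229,226)
- **Blue bottle:** (284,213)
- **Beaker:** (380,228)
- **Blue pumpkin:** (411,247)
- **Cream pumpkin:** (189,257)
- **Trays:** amber (219,165), blue (313,150), green (395,176)

There are three amber_bottle candidates in the top view: orange (332,219), large orange (454,260) and pink (349,253). Pink is ruled out, and the smaller of the other two is (332,219). I'll confirm that in a crop.

```bash
python3 - <<'E'
from h import *
T=np.load("top0.npz");S=np.load("scene0.npz")
c=lambda im,x0,y0,x1,y1,k:cv2.resize(im[y0:y1,x0:x1],None,fx=k,fy=k,interpolation=3)
a=c(S["img"],160,120,420,220,3);b=c(T["img"],170,190,480,280,3)[:, :780]
cv2.imwrite("pics/crop.png",np.vstack([a,b]))
K=["top","scene"]
objs={"gourd":((229,226),(388,168)),"bbottle":((284,213),(345,187)),"amber":((332,219),(300,195)),"beaker":((380,228),(257,195)),"bpump":((411,247),(225,192)),"big":((454,260),(185,190)),"pink":((349,253),(278,173)),"bisque":((189,257),(407,140)),"bowlblack":((293,277),(318,153)),"cup":((250,286),(349,137)),"ring":((408,310),(221,154))}
for n,pp in objs.items():
  for D,p,k in zip((T,S),pp,K):
    W=D["W"];u,v=p;r=22
    w=W[max(0,v-r):v+r,u-r:u+r].reshape(-1,3)
    m=(w[:,2]>.012)&(w[:,2]<.2)
    # restrict to connected component
    M=np.zeros(W.shape[:2],np.uint8);M[(W[...,2]>.012)&(W[...,2]<.25)]=1
    _,L=cv2.connectedComponents(M);l=L[v,u]
    q=W[L==l] if l else w[m]
    lo,hi=np.percentile(q,1,0),np.percentile(q,99,0)
    print(n,k,len(q),"ctr",((lo+hi)/2).round(3)[:2],"size",(hi-lo).round(3)[:2],"ztop",hi[2].round(3))
# trays: chips by colour, and tray wood
W=T["W"];hsv=cv2.cvtColor(T["img"],cv2.COLOR_BGR2HSV)
for n,(u,v),(cu,cv) in(("amber",(219,165),(221,141)),("blue",(313,152),(312,127)),("green",(395,176),(396,152))):
  g=(T["img"].max(-1)<125)&(hsv[...,1]>60)
  M=np.zeros(g.shape,np.uint8);M[v-22:v+24,u-36:u+36]=(g&(hsv[...,0]<18))[v-22:v+24,u-36:u+36]
  P=W[M>0]; P=P[P[:,2]<.03]
  r=cv2.minAreaRect((P[:,:2]*1000).astype(np.float32));c=W[cv-3:cv+4,cu-5:cu+6].reshape(-1,3).mean(0)
  print(n,r,"chip",c.round(3),"floor z",np.median(W[v-3:v+4,u-5:u+6,2]).round(4))
E
```

```text
gourd top 296 ctr [0.418 0.197] size [0.043 0.04 ] ztop 0.086
gourd scene 304 ctr [0.424 0.2  ] size [0.038 0.044] ztop 0.088
bbottle top 271 ctr [0.451 0.054] size [0.044 0.044] ztop 0.074
bbottle scene 290 ctr [0.455 0.054] size [0.039 0.042] ztop 0.077
amber top 265 ctr [ 0.433 -0.075] size [0.043 0.042] ztop 0.075
amber scene 289 ctr [ 0.439 -0.074] size [0.035 0.043] ztop 0.076
beaker top 267 ctr [ 0.409 -0.197] size [0.039 0.039] ztop 0.084
beaker scene 344 ctr [ 0.411 -0.197] size [0.04 0.04] ztop 0.085
bpump top 363 ctr [ 0.362 -0.28 ] size [0.05 0.05] ztop 0.067
bpump scene 339 ctr [ 0.367 -0.28 ] size [0.047 0.05 ] ztop 0.068
big top 652 ctr [ 0.329 -0.386] size [0.061 0.061] ztop 0.105
big scene 656 ctr [ 0.337 -0.385] size [0.05  0.061] ztop 0.105
pink top 271 ctr [ 0.345 -0.119] size [0.045 0.045] ztop 0.076
pink scene 275 ctr [ 0.351 -0.118] size [0.035 0.044] ztop 0.076
bisque top 381 ctr [0.338 0.302] size [0.05 0.05] ztop 0.066
bisque scene 299 ctr [0.342 0.303] size [0.047 0.051] ztop 0.067
bowlblack top 249 ctr [0.286 0.029] size [0.068 0.066] ztop 0.022
bowlblack scene 218 ctr [0.284 0.031] size [0.066 0.067] ztop 0.022
cup top 308 ctr [0.261 0.138] size [0.048 0.047] ztop 0.038
cup scene 216 ctr [0.26 0.14] size [0.051 0.049] ztop 0.04
ring top 496 ctr [ 0.2  -0.27] size [0.086 0.086] ztop 0.025
ring scene 332 ctr [ 0.201 -0.269] size [0.088 0.085] ztop 0.026
amber ((602.3728637695312, 241.08306884765625), (174.3360137939453, 120.6055908203125), 85.863525390625) chip [0.658 0.234 0.018] floor z 0.0053
blue ((639.7618408203125, -23.20049285888672), (112.494384765625, 174.227294921875), 0.8494722843170166) chip [ 0.7   -0.02   0.018] floor z 0.0055
green ((568.3811645507812, -251.82191467285156), (178.345458984375, 118.06298065185547), 84.14140319824219) chip [ 0.626 -0.254  0.019] floor z 0.0061
```

View pics/crop.png

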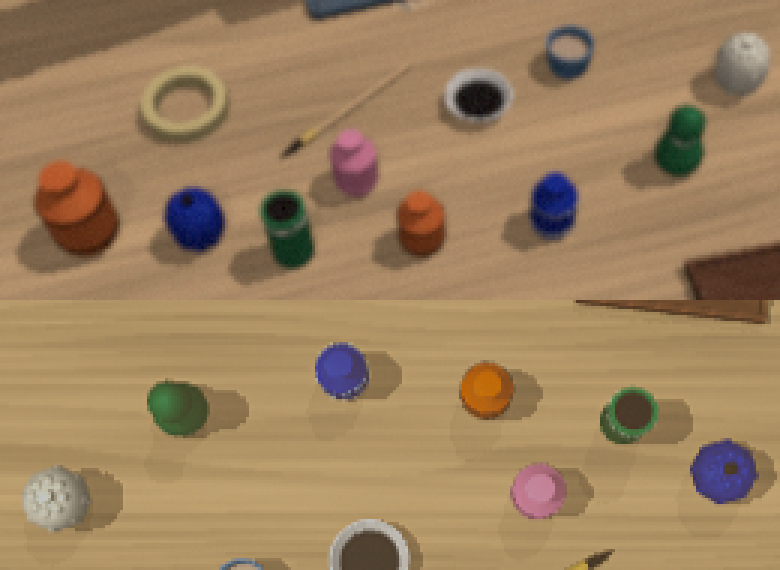

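The crop confirms it: the small orange bottle at (332,219) top / (300,195) scene is 43 mm across and 75 mm tall. The other orange one is 61 × 105 mm, and the third is pink. I'll start by squaring the tool to the world axes and heading towards the blue pumpkin.

Emit:
{"name": "arm_command", "arguments": {
  "moves": [
    [85,0,0,0,0,0,6.4],
    [85,0,0,0,0,0,6.4],
    [85,20,-35,0,0,0,0],
    [85,20,-35,0,0,0,0],
    [85,20,-35,0,0,0,0],
    [85,20,-35,0,0,0,0],
    [85,20,-35,0,0,0,0],
    [85,20,-35,0,0,0,0],
    [85,20,-35,0,0,0,0],
    [85,20,-35,0,0,0,0]
  ]
}}

```text
time: 0.93
ee_pos: [0.3101, -0.3762, 0.1955]
tcp_rot: [[1.0, 0.0, -0.0], [0.0, -1.0, 0.0], [-0.0, -0.0, -1.0]]
wrist_force: [0.8, -0.3, -0.2]
grip_width: 0.994
grip_force: 0.0
```

```bash
cat >> h.py <<'E'
def look(zmin=.015,rmax=.07):
    s=manip.observe();d=cam("wrist");K=d["camera_matrix"];T=np.array(d["T_tool_cam"]);z=d["range_z"]
    v,u=np.mgrid[:z.shape[0],:z.shape[1]]
    P=np.stack([(u-K[0,2])/K[0,0]*z,(v-K[1,2])/K[1,1]*z,z],-1)
    W=(P@T[:3,:3].T+T[:3,3])@np.array(s["tcp_rot"]).T+s["ee_pos"]
    M=((z>0)&(W[...,2]>zmin)&(W[...,2]<s["ee_pos"][2]-.02)).astype(np.uint8)
    n,L,st,_=cv2.connectedComponentsWithStats(M)
    print("tcp",s["ee_pos"].round(4),"yaw",np.degrees(np.arctan2(s["tcp_rot"][1,0],s["tcp_rot"][0,0])).round(2),"tilt",s["tcp_rot"][:2,2].round(3),"t",s["time"])
    for i in range(1,n):
        if st[i,4]<300: continue
        q=W[L==i];lo,hi=np.percentile(q,.5,0),np.percentile(q,99.5,0)
        print("obj",((lo+hi)/2).round(4)[:2],"size",(hi-lo).round(3)[:2],"ztop",hi[2].round(3),"px",st[i].tolist())
    return d,W
E
python3 -c "
from h import *
d,W=look();cv2.imwrite('pics/w1.png',d['img'])"
```

```text
tcp [ 0.3101 -0.3762  0.1955] yaw 0.02 tilt [-0.  0.] t 0.9333
obj [ 0.3916 -0.6389] size [0.204 0.209] ztop 0.031 px [455, 0, 185, 199, 34038]
obj [ 0.4327 -0.079 ] size [0.044 0.037] ztop 0.072 px [0, 35, 68, 52, 2720]
obj [ 0.4092 -0.1984] size [0.04  0.041] ztop 0.081 px [102, 58, 76, 50, 2856]
obj [ 0.3631 -0.2844] size [0.053 0.051] ztop 0.066 px [205, 105, 53, 52, 2047]
obj [ 0.3449 -0.1239] size [0.045 0.036] ztop 0.072 px [52, 126, 69, 44, 2287]
obj [ 0.3301 -0.3874] size [0.063 0.063] ztop 0.102 px [294, 131, 63, 65, 3093]
obj [ 0.2009 -0.2716] size [0.087 0.086] ztop 0.021 px [202, 223, 67, 62, 1277]
obj [0.0682 0.0219] size [0.016 0.04 ] ztop 0.09 px [0, 334, 48, 46, 482]
```

Emit:
{"name": "arm_command", "arguments": {
  "moves": [
    [85,18,-31.4,0,0,0,0],
    [85,18,-31.4,0,0,0,0],
    [85,18,-31.4,0,0,0,0],
    [85,0,0,35,0,0,0],
    [85,0,0,35,0,0,0],
    [85,0,0,35,0,0,0],
    [85,0,0,30,0,0,0],
    [85,0,0,30,0,0,0],
    [85,0,0,20,0,0,0],
    [85,0,0,0,0,0,0]
  ]
}}

```text
time: 1.82
ee_pos: [0.3617, -0.2826, 0.0073]
tcp_rot: [[1.0, 0.001, -0.005], [0.001, -1.0, 0.003], [-0.005, -0.003, -1.0]]
wrist_force: [0.1, 0.5, 0.7]
grip_width: 0.994
grip_force: 0.0
```

Emit:
{"name": "arm_command", "arguments": {
  "moves": [
    [40,0,0,0,0,0,0],
    [40,0,0,0,0,0,0],
    [40,0,0,0,0,0,0],
    [40,0,0,0,0,0,0],
    [40,0,0,0,0,0,0],
    [40,0,0,0,0,0,0],
    [40,0,0,0,0,0,0],
    [40,0,0,0,0,0,0]
  ]
}}

```text
time: 2.48
ee_pos: [0.3647, -0.2823, 0.0133]
tcp_rot: [[1.0, 0.002, 0.002], [0.002, -1.0, 0.001], [0.002, -0.001, -1.0]]
wrist_force: [-2.3, 11.7, 30.6]
grip_width: 0.486
grip_force: 49.6
```

```bash
python3 - <<'E'
from h import *
s=manip.observe();print(s["wrist_force"],s["grip_width"],s["ee_pos"])
d=cam("wrist");e=cam("scene")
cv2.imwrite("pics/w2.png",np.vstack([d["img"][:300,:560],cv2.resize(e["img"][150:250,140:327],(560,300),interpolation=3)]))
E
```

```text
[-2.32072975 11.74401681 30.62724044] 0.48614330419024154 [ 0.36470342 -0.28226983  0.01326897]
```

View pics/w2.png

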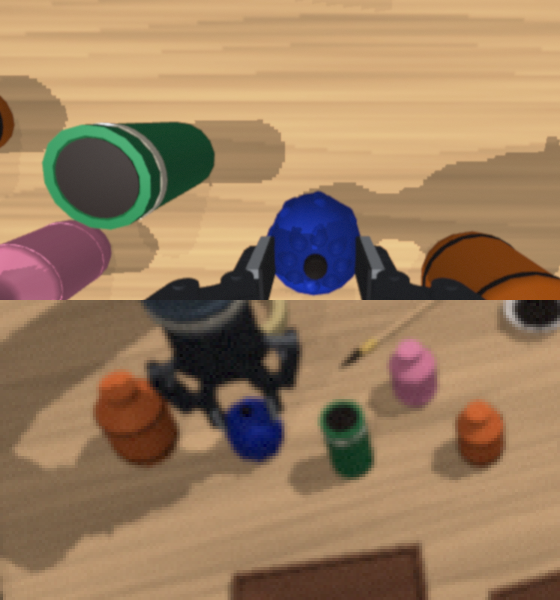

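The pumpkin sits between the pads, upright, with the stem at wrist pixel (315,265). The pads pressed it slightly onto the table as they swung forward, so I'll lift gently.

Emit:
{"name": "arm_command", "arguments": {
  "moves": [
    [40,0,0,-4,0,0,0],
    [40,0,0,-4,0,0,0],
    [40,0,0,-4,0,0,0],
    [40,0,0,-8,0,0,0],
    [40,0,0,0,0,0,0],
    [40,0,0,0,0,0,0]
  ]
}}

```text
time: 3.08
ee_pos: [0.3641, -0.2843, 0.0313]
tcp_rot: [[1.0, 0.0, 0.001], [0.0, -1.0, -0.001], [0.001, 0.001, -1.0]]
wrist_force: [-0.0, 0.3, 0.1]
grip_width: 0.468
grip_force: 0.0
```

```bash
python3 - <<'E'
from h import *
d=cam("wrist");e=cam("scene")
cv2.imwrite("pics/w3.png",np.vstack([d["img"][:300,:560],cv2.resize(e["img"][150:250,140:327],(560,300),interpolation=3)]))
W=world(e);M=(e["img"][...,0]>e["img"][...,2].astype(int)+40)
q=W[160:230,190:250][M[160:230,190:250]];print(len(q),np.percentile(q,[1,50,99],0).round(3))
E
```

```text
258 [[ 0.351 -0.302  0.022]
 [ 0.378 -0.279  0.053]
 [ 0.391 -0.257  0.067]]
```

View pics/w3.png

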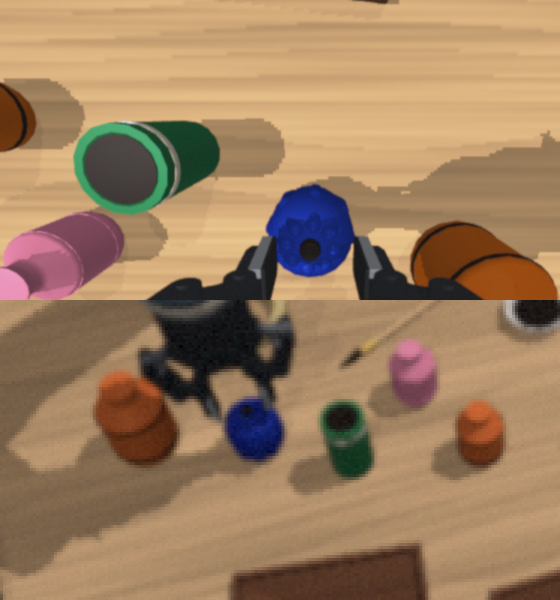

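The fingers slipped up off the pumpkin. It's still standing where it was, so the pads seem to have closed on its upper slope. I'll measure where the fingertips really are in the wrist depth image.

```bash
python3 - <<'E'
from h import *
d,W=look()
s=manip.observe();z=d["range_z"]
for v in range(235,300,8):
  print(v,[(u,*(1000*(W[v,u]-s["ee_pos"])).round(0).astype(int)) for u in (250,258,264,270,276,300,315,330,356,364,372,380) ])
for n in("top","scene"):
  e=cam(n);w=world(e);im=e["img"].astype(int)
  dist=np.linalg.norm(w[...,:2]-s["ee_pos"][:2],axis=-1)
  m=(dist<.08)&(w[...,2]>.01)&(w[...,2]<.15)&(im.max(-1)<75)
  q=w[m];print(n,len(q),q[np.argsort(q[:,2])][:25:3].round(3).tolist())
  b=(dist<.05)&(w[...,2]>.01)&(w[...,2]<.09)&(im[...,0]>im[...,2]+40);q=w[b];print(" blue",len(q),np.percentile(q,[1,50,99],0).round(3).tolist() if len(q) else 0)
E
```

```text
tcp [ 0.3636 -0.284   0.0306] yaw 0.01 tilt [ 0. -0.] t 3.1833
235 [(250, np.int64(-19), np.int64(49), np.int64(-31)), (258, np.int64(-20), np.int64(43), np.int64(-33)), (264, np.int64(-19), np.int64(38), np.int64(-32)), (270, np.int64(2), np.int64(26), np.int64(19)), (276, np.int64(3), np.int64(22), np.int64(21)), (300, np.int64(6), np.int64(8), np.int64(28)), (315, np.int64(6), np.int64(-1), np.int64(28)), (330, np.int64(7), np.int64(-9), np.int64(31)), (356, np.int64(-19), np.int64(-33), np.int64(-32)), (364, np.int64(-19), np.int64(-39), np.int64(-32)), (372, np.int64(-19), np.int64(-45), np.int64(-32)), (380, np.int64(-19), np.int64(-51), np.int64(-31))]
243 [(250, np.int64(-25), np.int64(49), np.int64(-30)), (258, np.int64(-26), np.int64(43), np.int64(-32)), (264, np.int64(11), np.int64(24), np.int64(49)), (270, np.int64(11), np.int64(21), np.int64(50)), (276, np.int64(6), np.int64(19), np.int64(38)), (300, np.int64(1), np.int64(8), np.int64(27)), (315, np.int64(3), np.int64(-1), np.int64(33)), (330, np.int64(1), np.int64(-9), np.int64(28)), (356, np.int64(10), np.int64(-21), n
[... 4277 characters left out ...]
64(17), np.int64(-17), np.int64(103)), (380, np.int64(17), np.int64(-20), np.int64(103))]
top 44 [[0.345, -0.294, 0.05], [0.355, -0.252, 0.113], [0.353, -0.259, 0.115], [0.352, -0.244, 0.117], [0.352, -0.253, 0.118], [0.352, -0.24, 0.121], [0.362, -0.248, 0.121], [0.354, -0.255, 0.122], [0.359, -0.247, 0.126]]
 blue 89 [[0.336, -0.291, 0.028], [0.346, -0.274, 0.052], [0.356, -0.258, 0.063]]
scene 394 [[0.384, -0.29, 0.011], [0.385, -0.276, 0.012], [0.388, -0.284, 0.015], [0.388, -0.278, 0.017], [0.386, -0.274, 0.019], [0.387, -0.277, 0.021], [0.347, -0.362, 0.021], [0.345, -0.358, 0.022], [0.387, -0.271, 0.023]]
 blue 252 [[0.35, -0.301, 0.022], [0.379, -0.279, 0.053], [0.39, -0.257, 0.067]]
```

The pad bottoms appear about 36 mm behind the TCP at 40 mm opening, which is much farther back than the description implies. I'll raise the gripper clear and measure the fingers in two states.

Emit:
{"name": "arm_command", "arguments": {
  "moves": [
    [40,0,0,-30,0,0,0],
    [40,0,0,-30,0,0,0],
    [40,0,0,-30,0,0,0],
    [54,0,0,-20,0,0,0],
    [54,0,0,0,0,0,0],
    [54,0,0,0,0,0,0],
    [54,0,0,0,0,0,0],
    [54,0,0,0,0,0,0]
  ]
}}

```text
time: 4.0
ee_pos: [0.363, -0.2834, 0.1395]
tcp_rot: [[1.0, 0.001, -0.002], [0.001, -1.0, 0.001], [-0.002, -0.001, -1.0]]
wrist_force: [0.2, 0.6, -0.6]
grip_width: 0.631
grip_force: 0.0
```

```bash
python3 - <<'E'
from h import *
d,W=look();s=manip.observe()
P=(W-s["ee_pos"])*1000
m=(d["range_z"]>0)&(abs(P[...,0])<25)&(abs(P[...,1])<70)&(P[...,2]>-15)&(P[...,2]<130)
for sg in(1,-1):
  q=P[m&(P[...,1]*sg>0)];q[:,2]
  for lo in range(0,110,6):
    b=q[(q[:,2]>=lo)&(q[:,2]<lo+6)]
    if len(b)>3: print(sg,lo,len(b),"x",b[:,0].min().round(),b[:,0].max().round(),"|y|",abs(b[:,1]).min().round(),abs(b[:,1]).max().round())
e=cam("scene")
cv2.imwrite("pics/w4.png",np.hstack([d["img"][150:400,160:480],cv2.resize(e["img"][110:235,140:300],(320,250),interpolation=3)]))
print(d["T_tool_cam"].round(3))
E
```

```text
tcp [ 0.363  -0.2834  0.1395] yaw 0.03 tilt [-0.002  0.001] t 4.0
obj [ 0.4074 -0.5776] size [0.241 0.097] ztop 0.031 px [553, 0, 87, 259, 17732]
obj [ 0.4335 -0.0792] size [0.044 0.036] ztop 0.072 px [40, 86, 88, 55, 3582]
obj [ 0.4102 -0.1982] size [0.04  0.041] ztop 0.08 px [182, 117, 69, 54, 2864]
obj [ 0.3652 -0.2818] size [0.051 0.052] ztop 0.066 px [284, 159, 58, 58, 2460]
obj [ 0.3454 -0.1213] size [0.044 0.041] ztop 0.072 px [116, 180, 67, 52, 2582]
obj [ 0.3315 -0.3855] size [0.061 0.061] ztop 0.102 px [380, 185, 85, 82, 5155]
obj [0.285  0.0294] size [0.07 0.07] ztop 0.018 px [4, 222, 65, 58, 587]
obj [ 0.2098 -0.2708] size [0.071 0.087] ztop 0.021 px [267, 282, 74, 54, 1461]
1 36 50 x -9.0 11.0 |y| 26.0 32.0
1 42 176 x -11.0 12.0 |y| 26.0 39.0
1 48 247 x -11.0 12.0 |y| 26.0 40.0
1 54 267 x -11.0 12.0 |y| 26.0 40.0
1 60 311 x -11.0 12.0 |y| 26.0 40.0
1 66 330 x -11.0 12.0 |y| 26.0 40.0
1 72 401 x -11.0 12.0 |y| 26.0 36.0
1 78 307 x 2.0 14.0 |y| 28.0 55.0
1 84 853 x -13.0 15.0 |y| 26.0 58.0
1 90 3016 x -13.0 14.0 |y| 24.0 60.0
1 96 1378 x -12.0 17.0 |y| 21.0 61.0
1 102 1762 x -13.0 18.0 |y| 2.0 63.0
1 108 3245 x -13.0 18.0 |y| 0.0 64.0
-1 36 48 x -10.0 11.0 |y| 27.0 32.0
-1 42 180 x -11.0 12.0 |y| 27.0 40.0
-1 48 244 x -11.0 12.0 |y| 27.0 41.0
-1 54 274 x -11.0 12.0 |y| 27.0 41.0
-1 60 307 x -11.0 12.0 |y| 27.0 41.0
-1 66 308 x -11.0 12.0 |y| 27.0 41.0
-1 72 430 x -10.0 12.0 |y| 27.0 37.0
-1 78 311 x 2.0 14.0 |y| 29.0 55.0
-1 84 863 x -12.0 15.0 |y| 27.0 60.0
-1 90 3013 x -12.0 15.0 |y| 25.0 61.0
-1 96 1398 x -12.0 17.0 |y| 21.0 62.0
-1 102 1766 x -13.0 18.0 |y| 3.0 63.0
-1 108 3271 x -13.0 19.0 |y| 0.0 65.0
[[ 0.002 -0.962 -0.272  0.069]
 [ 1.     0.001  0.001  0.   ]
 [-0.001 -0.272  0.962 -0.177]
 [ 0.     0.     0.     1.   ]]
```

View pics/w4.png

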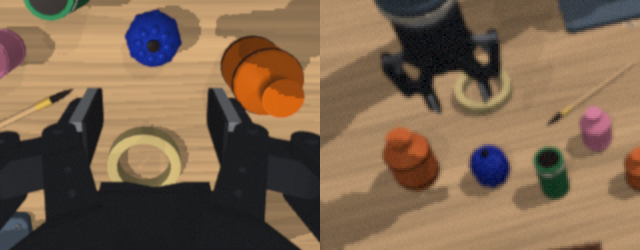

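Measured facts: at 54 mm opening the pads span TCP+39 to TCP+77 mm, about 33 mm farther back than nominal. They cleared the pumpkin, which still stands at (0.365,-0.282). So the TCP has to go about 33 mm lower than nominal, to z ≈ -0.02 for the pumpkin, with the tips staying about 20 mm above the table. I'll approach in stages and watch the force.

Emit:
{"name": "arm_command", "arguments": {
  "moves": [
    [85,1,-1,0,0,0,0],
    [85,0,0,20,0,0,0],
    [85,0,0,30,0,0,0],
    [85,0,0,30,0,0,0],
    [85,0,0,30,0,0,0],
    [85,0,0,20,0,0,0],
    [85,0,0,15,0,0,0],
    [85,0,0,10,0,0,0],
    [85,0,0,5,0,0,0],
    [85,0,0,0,0,0,0]
  ]
}}

```text
time: 4.93
ee_pos: [0.3641, -0.2824, -0.0206]
tcp_rot: [[1.0, 0.001, -0.002], [0.001, -1.0, 0.001], [-0.002, -0.001, -1.0]]
wrist_force: [-0.3, 0.4, 0.1]
grip_width: 1.002
grip_force: 0.0
```

Emit:
{"name": "arm_command", "arguments": {
  "moves": [
    [45,0,0,0,0,0,0],
    [45,0,0,0,0,0,0],
    [45,0,0,0,0,0,0],
    [45,0,0,0,0,0,0],
    [45,0,0,0,0,0,0],
    [45,0,0,0,0,0,0],
    [45,0,0,0,0,0,0]
  ]
}}

```text
time: 5.52
ee_pos: [0.3651, -0.2831, -0.0182]
tcp_rot: [[1.0, 0.001, 0.001], [0.001, -1.0, -0.001], [0.001, 0.001, -1.0]]
wrist_force: [-1.7, 2.9, 9.4]
grip_width: 0.607
grip_force: 61.2
```

Emit:
{"name": "arm_command", "arguments": {
  "moves": [
    [45,0,0,-4,0,0,0],
    [45,0,0,-8,0,0,0],
    [45,0,0,-12,0,0,0],
    [45,0,0,-25,0,0,0],
    [45,0,0,-30,0,0,0],
    [45,0,0,-30,0,0,0],
    [45,0,0,-21,0,0,0],
    [45,0,0,0,0,0,0],
    [45,0,0,0,0,0,0]
  ]
}}

```text
time: 6.27
ee_pos: [0.3652, -0.2833, 0.1121]
tcp_rot: [[1.0, 0.0, 0.003], [0.0, -1.0, -0.002], [0.003, 0.002, -1.0]]
wrist_force: [-0.5, -0.1, -2.7]
grip_width: 0.605
grip_force: 63.3
```

```bash
python3 - <<'E'
from h import *
d,W=look();s=manip.observe();print(s["wrist_force"])
e=cam("scene");cv2.imwrite("pics/w5.png",np.hstack([d["img"][150:400,160:480],cv2.resize(e["img"][110:235,140:300],(320,250),interpolation=3)]))
q=(W[(d["img"][...,0]>d["img"][...,2].astype(int)+40)]-s["ee_pos"]);q=q[abs(q[:,:2]).max(1)<.06];print(len(q),np.percentile(q,[1,99],0).round(3))
E
```

```text
tcp [ 0.3652 -0.2833  0.1121] yaw 0.02 tilt [ 0.003 -0.002] t 6.2667
obj [ 0.4041 -0.5651] size [0.236 0.072] ztop 0.031 px [573, 0, 67, 274, 12690]
obj [ 0.4336 -0.0794] size [0.044 0.036] ztop 0.072 px [6, 86, 103, 61, 4652]
obj [ 0.4104 -0.1981] size [0.04  0.041] ztop 0.081 px [165, 121, 79, 60, 3692]
obj [ 0.3457 -0.1215] size [0.043 0.041] ztop 0.072 px [94, 188, 77, 59, 3282]
obj [ 0.3319 -0.3856] size [0.06  0.061] ztop 0.091 px [386, 194, 94, 89, 4831]
obj [0.2835 0.0214] size [0.067 0.056] ztop 0.018 px [0, 237, 47, 59, 309]
[-0.06379264  0.12373088 -3.11000669]
10731 [[-0.018 -0.024  0.044]
 [ 0.026  0.023  0.08 ]]
```

View pics/w5.png

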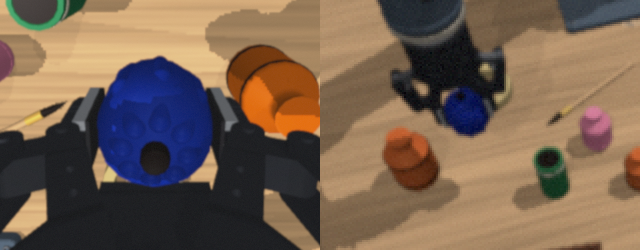

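The pumpkin is held upright at wrist crop (155,120). I'll carry it over the blue tray's right bay, target (0.631,-0.066).

Emit:
{"name": "arm_command", "arguments": {
  "moves": [
    [45,14,-11.5,0,0,0,0],
    [45,28,-23,0,0,0,0],
    [45,30,-24,0,0,0,0],
    [45,30,-24,0,0,0,0],
    [45,30,-24,0,0,0,0],
    [45,30,-24,0,0,0,0],
    [45,30,-24,0,0,0,0],
    [45,30,-24,0,0,0,0],
    [45,28,-23,0,0,0,0],
    [45,16,-15,0,0,0,0]
  ]
}}

```text
time: 7.2
ee_pos: [0.6325, -0.0621, 0.1084]
tcp_rot: [[1.0, 0.004, -0.002], [0.004, -1.0, 0.002], [-0.002, -0.002, -1.0]]
wrist_force: [-0.2, 0.2, -1.3]
grip_width: 0.605
grip_force: 63.2
```

```bash
python3 - <<'E'
from h import *
d=cam("top");W=world(d);Wf=W[...,2]
# tray check: blue chip pixels & floor
im=d["img"].astype(int)
for n,m in(("blue",(im[...,0]>im[...,2]+50)),("green",(im[...,1]>im[...,2]+25)&(im[...,1]>im[...,0]+10)),("amber",(im[...,2]>im[...,0]+110))):
  q=W[m&(W[...,0]>.6)&(W[...,0]<.75)&(abs(W[...,1])<.35)&(W[...,2]>.012)&(W[...,2]<.026)]
  r=cv2.minAreaRect((q[:,:2]*1000).astype(np.float32));print(n,len(q),r)
s=manip.observe();print(s["ee_pos"],s["wrist_force"],s["grip_force"])
E
```

```text
blue 0 ((0.0, 0.0), (0.0, 0.0), 0.0)
green 295 ((629.2680053710938, -256.3646240234375), (82.11217498779297, 30.164377212524414), 83.75265502929688)
amber 316 ((661.9533081054688, 237.7941131591797), (85.26241302490234, 31.328174591064453), 85.04029846191406)
[ 0.6346526  -0.05851976  0.10824225] [ 4.2769476   4.28301343 -1.00377874] 63.21745558641851
```

Emit:
{"name": "arm_command", "arguments": {
  "moves": [
    [45,0,0,0,0,0,0],
    [45,0,0,0,0,0,0],
    [45,0,0,25,0,0,0],
    [45,0,0,30,0,0,0],
    [45,0,0,25,0,0,0],
    [45,0,0,15,0,0,0],
    [45,0,0,10,0,0,0],
    [45,0,0,5,0,0,0],
    [45,0,0,5,0,0,0],
    [45,0,0,0,0,0,0]
  ]
}}

```text
time: 8.08
ee_pos: [0.6303, -0.0668, -0.0046]
tcp_rot: [[1.0, -0.0, -0.0], [-0.0, -1.0, -0.0], [-0.0, 0.0, -1.0]]
wrist_force: [-0.5, -0.7, -1.5]
grip_width: 0.604
grip_force: 63.2
```

Emit:
{"name": "arm_command", "arguments": {
  "moves": [
    [45,0,0,3,0,0,0],
    [45,0,0,2,0,0,0],
    [45,0,0,1,0,0,0],
    [45,0,0,1,0,0,0],
    [45,0,0,1,0,0,0],
    [45,0,0,0,0,0,0]
  ]
}}

```text
time: 8.58
ee_pos: [0.6308, -0.0663, -0.0121]
tcp_rot: [[1.0, 0.0, 0.0], [0.0, -1.0, -0.0], [0.0, 0.0, -1.0]]
wrist_force: [-0.5, 0.7, 0.6]
grip_width: 0.603
grip_force: 63.4
```

Emit:
{"name": "arm_command", "arguments": {
  "moves": [
    [66,0,0,0,0,0,0],
    [66,0,0,0,0,0,0],
    [66,0,0,0,0,0,0],
    [66,0,0,0,0,0,0],
    [66,0,0,-10,0,0,0],
    [66,0,0,-20,0,0,0],
    [66,0,0,-30,0,0,0],
    [66,0,0,-35,0,0,0],
    [66,0,0,-35,0,0,0],
    [66,0,0,-20,0,0,0]
  ]
}}

```text
time: 9.42
ee_pos: [0.632, -0.0665, 0.1425]
tcp_rot: [[1.0, 0.0, 0.005], [0.0, -1.0, -0.0], [0.005, 0.0, -1.0]]
wrist_force: [0.4, 1.2, 0.2]
grip_width: 0.77
grip_force: 0.0
```

```bash
python3 - <<'E'
from h import *
d,W=look();cv2.imwrite("pics/w6.png",d["img"])
E
```

```text
tcp [ 0.632  -0.0665  0.1425] yaw 0.0 tilt [ 0.005 -0.   ] t 9.4167
obj [ 0.7866 -0.2171] size [0.012 0.083] ztop 0.057 px [444, 0, 115, 19, 1468]
obj [ 0.7033 -0.0191] size [0.031 0.083] ztop 0.02 px [224, 98, 86, 33, 2630]
obj [0.6599 0.2273] size [0.032 0.064] ztop 0.02 px [0, 141, 66, 33, 1799]
obj [ 0.631  -0.0664] size [0.05  0.052] ztop 0.072 px [286, 163, 57, 59, 2496]
obj [ 0.6297 -0.2555] size [0.036 0.084] ztop 0.02 px [450, 169, 85, 36, 2201]
```

View pics/w6.png

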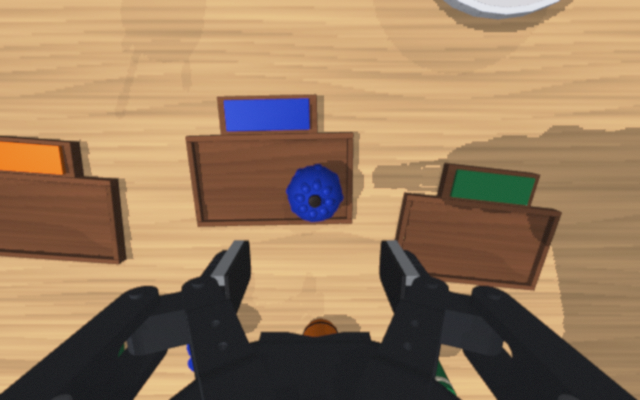

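The pumpkin stands in the blue tray (315,192), top at 72 mm. The blue bottle is next.

Emit:
{"name": "arm_command", "arguments": {
  "moves": [
    [85,-30,-20,0,0,0,0],
    [85,-30,-20,0,0,0,0],
    [85,-30,-20,0,0,0,0],
    [85,-30,-20,0,0,0,0],
    [85,-30,-20,0,0,0,0],
    [85,-29,-20,0,0,0,0],
    [85,0,0,10,0,0,0],
    [85,0,0,10,0,0,0],
    [85,0,0,0,0,0,0]
  ]
}}

```text
time: 10.22
ee_pos: [0.4505, 0.054, 0.1171]
tcp_rot: [[1.0, 0.002, -0.001], [0.002, -1.0, -0.0], [-0.001, 0.0, -1.0]]
wrist_force: [-0.4, -0.1, -0.0]
grip_width: 0.992
grip_force: 0.0
```

```bash
python3 -c "
from h import *
look()"
```

```text
tcp [0.4505 0.054  0.1171] yaw 0.09 tilt [-0.001 -0.   ] t 10.2167
obj [ 0.6058 -0.0644] size [0.012 0.036] ztop 0.048 px [435, 0, 59, 14, 472]
obj [0.4519 0.055 ] size [0.044 0.044] ztop 0.072 px [287, 166, 53, 56, 2328]
obj [ 0.435 -0.072] size [0.044 0.042] ztop 0.072 px [419, 183, 67, 57, 2841]
obj [0.4214 0.1966] size [0.042 0.039] ztop 0.085 px [115, 197, 78, 65, 3346]
obj [ 0.4113 -0.1938] size [0.04  0.036] ztop 0.08 px [539, 209, 101, 71, 4591]
obj [ 0.3602 -0.1172] size [0.017 0.039] ztop 0.063 px [455, 265, 60, 41, 1288]
obj [0.345  0.3003] size [0.041 0.047] ztop 0.065 px [31, 268, 78, 63, 2685]
```

Emit:
{"name": "arm_command", "arguments": {
  "moves": [
    [85,1,-1,30,0,0,0],
    [85,0,0,30,0,0,0],
    [85,0,0,30,0,0,0],
    [85,0,0,20,0,0,0],
    [85,0,0,15,0,0,0],
    [85,0,0,8,0,0,0],
    [85,0,0,2,0,0,0],
    [85,0,0,0,0,0,0]
  ]
}}

```text
time: 10.93
ee_pos: [0.4529, 0.0545, -0.0173]
tcp_rot: [[1.0, -0.0, -0.0], [-0.0, -1.0, -0.0], [-0.0, 0.0, -1.0]]
wrist_force: [0.9, 0.3, 0.2]
grip_width: 0.998
grip_force: 0.0
```

Emit:
{"name": "arm_command", "arguments": {
  "moves": [
    [35,0,0,0,0,0,0],
    [35,0,0,0,0,0,0],
    [35,0,0,0,0,0,0],
    [35,0,0,0,0,0,0],
    [35,0,0,0,0,0,0],
    [35,0,0,0,0,0,0],
    [35,0,0,0,0,0,0]
  ]
}}

```text
time: 11.52
ee_pos: [0.4532, 0.0547, -0.0163]
tcp_rot: [[1.0, 0.0, 0.002], [0.0, -1.0, 0.0], [0.002, -0.0, -1.0]]
wrist_force: [-0.9, 0.2, 12.0]
grip_width: 0.522
grip_force: 59.5
```

Emit:
{"name": "arm_command", "arguments": {
  "moves": [
    [35,0,0,-5,0,0,0],
    [35,0,0,-15,0,0,0],
    [35,0,0,-30,0,0,0],
    [35,0,0,-30,0,0,0],
    [35,10,2,-20,0,0,0],
    [35,30,5,0,0,0,0],
    [35,40,6,0,0,0,0],
    [35,40,6,0,0,0,0],
    [35,35,6,0,0,0,0],
    [35,25,5,0,0,0,0]
  ]
}}

```text
time: 12.35
ee_pos: [0.6354, 0.024, 0.0831]
tcp_rot: [[1.0, -0.0, 0.002], [-0.0, -1.0, -0.0], [0.002, 0.0, -1.0]]
wrist_force: [1.0, -0.1, -2.1]
grip_width: 0.515
grip_force: 61.8
```

Emit:
{"name": "arm_command", "arguments": {
  "moves": [
    [35,0,0,0,0,0,0],
    [35,0,0,0,0,0,0],
    [35,0,0,25,0,0,0],
    [35,0,0,25,0,0,0],
    [35,0,0,20,0,0,0],
    [35,0,0,10,0,0,0],
    [35,0,0,5,0,0,0],
    [35,0,0,0,0,0,0],
    [35,0,0,0,0,0,0]
  ]
}}

```text
time: 13.1
ee_pos: [0.6328, 0.0249, -0.0015]
tcp_rot: [[1.0, 0.001, 0.001], [0.001, -1.0, 0.0], [0.001, -0.0, -1.0]]
wrist_force: [-0.4, -0.1, -2.3]
grip_width: 0.515
grip_force: 61.8
```

Emit:
{"name": "arm_command", "arguments": {
  "moves": [
    [35,0,0,3,0,0,0],
    [35,0,0,2,0,0,0],
    [35,0,0,1,0,0,0],
    [35,0,0,1,0,0,0],
    [35,0,0,1,0,0,0],
    [35,0,0,0,0,0,0],
    [35,0,0,0,0,0,0]
  ]
}}

```text
time: 13.68
ee_pos: [0.6327, 0.0247, -0.0101]
tcp_rot: [[1.0, 0.0, 0.0], [0.0, -1.0, 0.0], [0.0, -0.0, -1.0]]
wrist_force: [-1.4, 0.1, 2.3]
grip_width: 0.517
grip_force: 62.0
```

Emit:
{"name": "arm_command", "arguments": {
  "moves": [
    [58,0,0,0,0,0,0],
    [58,0,0,0,0,0,0],
    [58,0,0,0,0,0,0],
    [58,0,0,0,0,0,0],
    [58,0,0,-10,0,0,0],
    [58,0,0,-20,0,0,0],
    [58,0,0,-30,0,0,0],
    [58,0,0,-35,0,0,0],
    [58,0,0,-35,0,0,0],
    [58,-20,10,0,0,0,0]
  ]
}}

```text
time: 14.52
ee_pos: [0.6192, 0.0174, 0.1272]
tcp_rot: [[1.0, 0.003, 0.014], [0.002, -1.0, 0.003], [0.014, -0.003, -1.0]]
wrist_force: [1.2, -0.6, 0.3]
grip_width: 0.679
grip_force: 0.0
```

Emit:
{"name": "arm_command", "arguments": {
  "moves": [
    [85,-36,18,0,0,0,0],
    [85,-36,18,0,0,0,0],
    [85,-36,18,0,0,0,0],
    [85,-36,18,0,0,0,0],
    [85,-35,18,0,0,0,0],
    [85,0,0,0,0,0,0],
    [85,0,0,0,0,0,0]
  ]
}}

```text
time: 15.1
ee_pos: [0.4321, -0.0765, 0.1206]
tcp_rot: [[1.0, -0.002, 0.0], [-0.002, -1.0, -0.0], [0.0, 0.0, -1.0]]
wrist_force: [1.3, 0.3, 0.2]
grip_width: 0.999
grip_force: 0.0
```

```bash
python3 -c "
from h import *
d,W=look()
e=cam('top');V=world(e)
m=(V[...,0]>.57)&(V[...,0]<.68)&(abs(V[...,1])<.11)&(V[...,2]>.03)
n,L=cv2.connectedComponents(m.astype(np.uint8))
for i in range(1,n):
  q=V[L==i]
  if len(q)>30:print('top',((q.min(0)+q.max(0))/2).round(3),np.percentile(q[:,2],99).round(3),len(q))"
```

```text
tcp [ 0.4321 -0.0765  0.1206] yaw -0.14 tilt [ 0. -0.] t 15.1
obj [ 0.4344 -0.0739] size [0.045 0.044] ztop 0.072 px [285, 164, 53, 56, 2265]
obj [0.4196 0.193 ] size [0.046 0.033] ztop 0.07 px [0, 179, 64, 58, 2739]
obj [ 0.4111 -0.1968] size [0.04  0.041] ztop 0.08 px [413, 189, 78, 68, 3465]
obj [ 0.3489 -0.118 ] size [0.038 0.044] ztop 0.072 px [333, 248, 49, 62, 2312]
obj [ 0.3325 -0.3751] size [0.06  0.042] ztop 0.077 px [569, 252, 71, 88, 4283]
obj [ 0.1844 -0.2846] size [0.038 0.053] ztop 0.021 px [462, 372, 48, 28, 461]
top [0.631 0.024 0.056] 0.081 258
top [ 0.636 -0.07   0.059] 0.074 99
```

Emit:
{"name": "arm_command", "arguments": {
  "moves": [
    [85,2,-2.5,30,0,0,0],
    [85,0,0,30,0,0,0],
    [85,0,0,30,0,0,0],
    [85,0,0,20,0,0,0],
    [85,0,0,15,0,0,0],
    [85,0,0,10,0,0,0],
    [85,0,0,2,0,0,0],
    [85,0,0,0,0,0,0]
  ]
}}

```text
time: 15.87
ee_pos: [0.4363, -0.0721, -0.0181]
tcp_rot: [[1.0, 0.002, -0.001], [0.002, -1.0, 0.0], [-0.001, -0.0, -1.0]]
wrist_force: [0.4, 0.1, 0.4]
grip_width: 0.996
grip_force: 0.0
```

Emit:
{"name": "arm_command", "arguments": {
  "moves": [
    [35,0,0,0,0,0,0],
    [35,0,0,0,0,0,0],
    [35,0,0,0,0,0,0],
    [35,0,0,0,0,0,0],
    [35,0,0,0,0,0,0],
    [35,0,0,0,0,0,0],
    [35,0,0,0,0,0,0]
  ]
}}

```text
time: 16.45
ee_pos: [0.4363, -0.0729, -0.0164]
tcp_rot: [[1.0, 0.0, 0.002], [0.0, -1.0, -0.0], [0.002, 0.0, -1.0]]
wrist_force: [-1.1, 1.0, 9.5]
grip_width: 0.518
grip_force: 59.8
```

Emit:
{"name": "arm_command", "arguments": {
  "moves": [
    [35,0,0,-5,0,0,0],
    [35,0,0,-20,0,0,0],
    [35,0,0,-35,0,0,0],
    [35,0,0,-35,0,0,0],
    [35,0,0,-20,0,0,0],
    [35,8,-16,0,0,0,0],
    [35,16,-32,0,0,0,0],
    [35,18,-36,0,0,0,0],
    [35,18,-36,0,0,0,0],
    [35,18,-36,0,0,0,0]
  ]
}}

```text
time: 17.28
ee_pos: [0.514, 0.0847, 0.0985]
tcp_rot: [[1.0, -0.0, 0.001], [-0.0, -1.0, 0.0], [0.001, -0.0, -1.0]]
wrist_force: [1.2, -0.2, -2.7]
grip_width: 0.522
grip_force: 61.6
```

Emit:
{"name": "arm_command", "arguments": {
  "moves": [
    [35,18,-36,0,0,0,0],
    [35,18,-36,0,0,0,0],
    [35,18,-36,0,0,0,0],
    [35,16,-32,0,0,0,0],
    [35,8,-19,0,0,0,0],
    [35,0,0,0,0,0,0],
    [35,0,0,0,0,0,0],
    [35,0,0,30,0,0,0],
    [35,0,0,30,0,0,0],
    [35,0,0,20,0,0,0]
  ]
}}

```text
time: 18.12
ee_pos: [0.5903, 0.2398, 0.0161]
tcp_rot: [[1.0, -0.001, -0.002], [-0.001, -1.0, -0.002], [-0.002, 0.002, -1.0]]
wrist_force: [0.4, -0.4, -1.4]
grip_width: 0.515
grip_force: 61.6
```

Emit:
{"name": "arm_command", "arguments": {
  "moves": [
    [35,0,0,10,0,0,0],
    [35,0,0,5,0,0,0],
    [35,0,0,5,0,0,0],
    [35,0,0,0,0,0,0],
    [35,0,0,0,0,0,0]
  ]
}}

```text
time: 18.53
ee_pos: [0.5921, 0.2422, -0.0014]
tcp_rot: [[1.0, 0.0, 0.001], [0.0, -1.0, 0.001], [0.001, -0.001, -1.0]]
wrist_force: [0.9, -0.6, -2.2]
grip_width: 0.519
grip_force: 61.6
```

Then the final contact, release and lift in turn.

Emit:
{"name": "arm_command", "arguments": {
  "moves": [
    [35,0,0,3,0,0,0],
    [35,0,0,2,0,0,0],
    [35,0,0,1,0,0,0],
    [35,0,0,1,0,0,0],
    [35,0,0,1,0,0,0],
    [35,0,0,0,0,0,0],
    [35,0,0,0,0,0,0]
  ]
}}

```text
time: 19.12
ee_pos: [0.5915, 0.2423, -0.0102]
tcp_rot: [[1.0, 0.0, 0.0], [0.0, -1.0, 0.0], [0.0, -0.0, -1.0]]
wrist_force: [-0.4, 0.7, 1.0]
grip_width: 0.521
grip_force: 61.7
```

Emit:
{"name": "arm_command", "arguments": {
  "moves": [
    [60,0,0,0,0,0,0],
    [60,0,0,0,0,0,0],
    [60,0,0,0,0,0,0],
    [60,0,0,0,0,0,0],
    [60,0,0,-10,0,0,0],
    [60,0,0,-20,0,0,0],
    [60,0,0,-35,0,0,0],
    [60,0,0,-35,0,0,0],
    [60,0,0,-30,0,0,0],
    [60,-20,5,0,0,0,0]
  ]
}}

```text
time: 19.95
ee_pos: [0.5776, 0.2392, 0.1268]
tcp_rot: [[1.0, -0.001, 0.012], [-0.001, -1.0, 0.005], [0.012, -0.005, -1.0]]
wrist_force: [0.8, 1.3, 1.3]
grip_width: 0.706
grip_force: 0.0
```

Emit:
{"name": "arm_command", "arguments": {
  "moves": [
    [85,-38,10,0,0,0,0],
    [85,-38,10,0,0,0,0],
    [85,-38,10,0,0,0,0],
    [85,-36,10,0,0,0,0],
    [85,0,0,0,0,0,0],
    [85,0,0,0,0,0,0]
  ]
}}

```text
time: 20.45
ee_pos: [0.42, 0.1967, 0.1207]
tcp_rot: [[1.0, 0.001, 0.0], [0.001, -1.0, 0.0], [0.0, -0.0, -1.0]]
wrist_force: [0.5, 0.3, 0.5]
grip_width: 0.996
grip_force: 0.0
```

```bash
python3 -c "
from h import *
d,W=look()
e=cam('top');V=world(e)
m=(V[...,0]>.53)&(V[...,0]<.68)&(abs(V[...,1])<.3)&(V[...,2]>.03)&(V[...,2]<.1)
n,L=cv2.connectedComponents(m.astype(np.uint8))
for i in range(1,n):
  q=V[L==i]
  if len(q)>30:print('top',((q.min(0)+q.max(0))/2).round(3),np.percentile(q[:,2],99).round(3),len(q))"
```

```text
tcp [0.42   0.1967 0.1207] yaw 0.07 tilt [0. 0.] t 20.45
obj [0.5731 0.24  ] size [0.015 0.039] ztop 0.058 px [233, 0, 55, 23, 916]
obj [0.4227 0.2016] size [0.04  0.046] ztop 0.085 px [284, 166, 51, 61, 2431]
obj [ 0.3468 -0.1091] size [0.043 0.028] ztop 0.057 px [587, 237, 53, 57, 2180]
obj [0.3562 0.3111] size [0.019 0.032] ztop 0.052 px [177, 240, 45, 34, 352]
obj [0.2661 0.1391] size [0.04  0.048] ztop 0.035 px [344, 306, 47, 39, 1106]
top [0.63  0.024 0.057] 0.081 259
top [ 0.626 -0.067  0.053] 0.073 336
top [0.59  0.24  0.056] 0.081 264
```

Emit:
{"name": "arm_command", "arguments": {
  "moves": [
    [85,2,-3.5,25,0,0,0],
    [85,0,0,30,0,0,0],
    [85,0,0,25,0,0,0],
    [85,0,0,16,0,0,0],
    [85,0,0,10,0,0,0],
    [85,0,0,3,0,0,0],
    [85,0,0,0,0,0,0]
  ]
}}

```text
time: 21.13
ee_pos: [0.4242, 0.2008, 0.0098]
tcp_rot: [[1.0, 0.0, -0.001], [0.0, -1.0, -0.0], [-0.001, 0.0, -1.0]]
wrist_force: [1.2, -0.6, 0.9]
grip_width: 0.998
grip_force: 0.0
```

Emit:
{"name": "arm_command", "arguments": {
  "moves": [
    [25,0,0,0,0,0,0],
    [25,0,0,0,0,0,0],
    [25,0,0,0,0,0,0],
    [25,0,0,0,0,0,0],
    [25,0,0,0,0,0,0],
    [25,0,0,0,0,0,0],
    [25,0,0,0,0,0,0],
    [25,0,0,0,0,0,0]
  ]
}}

```text
time: 21.8
ee_pos: [0.4241, 0.201, 0.0115]
tcp_rot: [[1.0, 0.0, 0.002], [0.0, -1.0, 0.001], [0.002, -0.001, -1.0]]
wrist_force: [-0.4, -0.1, 7.6]
grip_width: 0.4
grip_force: 58.9
```

Emit:
{"name": "arm_command", "arguments": {
  "moves": [
    [25,0,0,-5,0,0,0],
    [25,0,0,-20,0,0,0],
    [25,0,0,-35,0,0,0],
    [25,0,0,-30,0,0,0],
    [25,0,0,-15,0,0,0],
    [25,4,15,0,0,0,0],
    [25,8,30,0,0,0,0],
    [25,9,36,0,0,0,0],
    [25,10,36,0,0,0,0],
    [25,10,36,0,0,0,0]
  ]
}}

```text
time: 22.63
ee_pos: [0.4644, 0.0462, 0.1161]
tcp_rot: [[1.0, 0.001, 0.0], [0.001, -1.0, 0.0], [0.0, -0.0, -1.0]]
wrist_force: [-0.0, -0.1, -2.3]
grip_width: 0.4
grip_force: 60.1
```

Emit:
{"name": "arm_command", "arguments": {
  "moves": [
    [25,10,36,0,0,0,0],
    [25,10,36,0,0,0,0],
    [25,10,36,0,0,0,0],
    [25,10,36,0,0,0,0],
    [25,10,36,0,0,0,0],
    [25,10,36,0,0,0,0],
    [25,10,36,0,0,0,0],
    [25,8,36,0,0,0,0],
    [25,8,33,0,0,0,0],
    [25,4,22,0,0,0,0]
  ]
}}

```text
time: 23.47
ee_pos: [0.5544, -0.2995, 0.1159]
tcp_rot: [[1.0, -0.002, 0.0], [-0.002, -1.0, -0.002], [0.0, 0.002, -1.0]]
wrist_force: [0.6, 0.9, -1.4]
grip_width: 0.398
grip_force: 60.1
```

```bash
python3 -c "
from h import *
d,W=look();s=manip.observe();print(s['grip_width'],s['grip_force'],s['wrist_force'])"
```

```text
tcp [ 0.5544 -0.2995  0.1159] yaw -0.14 tilt [ 0.    -0.002] t 23.4667
obj [ 0.7017 -0.0486] size [0.027 0.027] ztop 0.02 px [0, 0, 36, 38, 1136]
obj [ 0.628  -0.0763] size [0.054 0.037] ztop 0.07 px [0, 74, 87, 72, 5014]
obj [ 0.6289 -0.256 ] size [0.035 0.084] ztop 0.02 px [219, 87, 95, 45, 3217]
obj [ 0.4309 -0.5994] size [0.232 0.141] ztop 0.031 px [528, 194, 112, 206, 17757]
obj [ 0.4097 -0.1984] size [0.035 0.029] ztop 0.08 px [187, 337, 33, 42, 466]
0.39987203310640157 60.17957556066449 [ 1.53151368 -5.14130191 -0.40016721]
```

Emit:
{"name": "arm_command", "arguments": {
  "moves": [
    [25,0,0,0,0,0,0],
    [25,0,0,0,0,0,0],
    [25,0,0,20,0,0,0],
    [25,0,0,28,0,0,0],
    [25,0,0,20,0,0,0],
    [25,0,0,12,0,0,0],
    [25,0,0,6,0,0,0],
    [25,0,0,4,0,0,0],
    [25,0,0,0,0,0,0],
    [25,0,0,0,0,0,0]
  ]
}}

```text
time: 24.35
ee_pos: [0.5553, -0.2953, 0.0265]
tcp_rot: [[1.0, 0.001, 0.001], [0.001, -1.0, -0.0], [0.001, 0.0, -1.0]]
wrist_force: [0.8, -0.7, -1.3]
grip_width: 0.398
grip_force: 60.2
```

Emit:
{"name": "arm_command", "arguments": {
  "moves": [
    [25,0,0,2,0,0,0],
    [25,0,0,2,0,0,0],
    [25,0,0,1,0,0,0],
    [25,0,0,1,0,0,0],
    [25,0,0,0,0,0,0],
    [25,0,0,0,0,0,0]
  ]
}}

```text
time: 24.85
ee_pos: [0.5546, -0.2953, 0.0196]
tcp_rot: [[1.0, 0.0, -0.0], [0.0, -1.0, 0.0], [-0.0, -0.0, -1.0]]
wrist_force: [0.1, 0.7, -2.2]
grip_width: 0.396
grip_force: 60.2
```

Emit:
{"name": "arm_command", "arguments": {
  "moves": [
    [25,0,0,1,0,0,0],
    [25,0,0,1,0,0,0],
    [25,0,0,0.5,0,0,0],
    [25,0,0,0,0,0,0],
    [25,0,0,0,0,0,0]
  ]
}}

```text
time: 25.27
ee_pos: [0.555, -0.2953, 0.0176]
tcp_rot: [[1.0, 0.0, 0.001], [0.0, -1.0, -0.0], [0.001, 0.0, -1.0]]
wrist_force: [-0.7, 0.9, 4.2]
grip_width: 0.396
grip_force: 60.7
```

Emit:
{"name": "arm_command", "arguments": {
  "moves": [
    [55,0,0,0,0,0,0],
    [55,0,0,0,0,0,0],
    [55,0,0,0,0,0,0],
    [55,0,0,0,0,0,0],
    [55,0,0,-10,0,0,0],
    [55,0,0,-20,0,0,0],
    [55,0,0,-30,0,0,0],
    [55,0,0,-30,0,0,0],
    [55,0,0,-15,0,0,0],
    [55,0,0,0,0,0,0]
  ]
}}

```text
time: 26.1
ee_pos: [0.5568, -0.2964, 0.1269]
tcp_rot: [[1.0, 0.0, 0.006], [0.0, -1.0, -0.003], [0.006, 0.003, -1.0]]
wrist_force: [0.0, 0.2, 0.3]
grip_width: 0.643
grip_force: 0.0
```

Emit:
{"name": "arm_command", "arguments": {
  "moves": [
    [85,-15,10,0,0,0,0],
    [85,-33,-28,0,0,0,0],
    [85,-33,-28,0,0,0,0],
    [85,-33,-28,0,0,0,0],
    [85,-30,-24,0,0,0,0],
    [85,0,0,0,0,0,0],
    [85,0,0,0,0,0,0]
  ]
}}

```text
time: 26.68
ee_pos: [0.4126, -0.1993, 0.1224]
tcp_rot: [[1.0, 0.002, -0.001], [0.002, -1.0, 0.0], [-0.001, -0.0, -1.0]]
wrist_force: [0.7, 0.1, 0.3]
grip_width: 0.994
grip_force: 0.0
```

```bash
python3 -c "
from h import *
d,W=look()
cv2.imwrite('pics/w7.png',d['img'])
e=cam('top');V=world(e)
m=(V[...,0]>.5)&(V[...,0]<.68)&(abs(V[...,1])<.35)&(V[...,2]>.03)&(V[...,2]<.1)
n,L=cv2.connectedComponents(m.astype(np.uint8))
for i in range(1,n):
  q=V[L==i]
  if len(q)>30:print('top',((q.min(0)+q.max(0))/2).round(3),np.percentile(q[:,2],99).round(3),len(q))"
```

```text
tcp [ 0.4126 -0.1993  0.1224] yaw 0.09 tilt [-0.001  0.   ] t 26.6833
obj [ 0.547  -0.2904] size [0.043 0.04 ] ztop 0.091 px [397, 0, 87, 65, 4133]
obj [ 0.4106 -0.1977] size [0.041 0.04 ] ztop 0.08 px [286, 170, 53, 65, 2611]
obj [ 0.3468 -0.1234] size [0.042 0.037] ztop 0.072 px [216, 229, 45, 61, 1561]
obj [ 0.3385 -0.3841] size [0.047 0.058] ztop 0.101 px [459, 235, 113, 86, 5111]
obj [0.2604 0.1341] size [0.049 0.041] ztop 0.035 px [0, 299, 40, 49, 1503]
obj [ 0.2365 -0.2797] size [0.019 0.039] ztop 0.02 px [365, 329, 36, 17, 327]
top [0.63  0.023 0.057] 0.081 258
top [ 0.627 -0.067  0.052] 0.072 331
top [0.59  0.239 0.056] 0.081 270
```

Emit:
{"name": "arm_command", "arguments": {
  "moves": [
    [85,-1.5,-1.5,30,0,0,0],
    [85,0,0,30,0,0,0],
    [85,0,0,30,0,0,0],
    [85,0,0,20,0,0,0],
    [85,0,0,12,0,0,0],
    [85,0,0,7,0,0,0],
    [85,0,0,2,0,0,0],
    [85,0,0,0,0,0,0]
  ]
}}

```text
time: 27.45
ee_pos: [0.4133, -0.1994, -0.0093]
tcp_rot: [[1.0, 0.0, -0.0], [0.0, -1.0, 0.0], [-0.0, -0.0, -1.0]]
wrist_force: [-0.1, -0.5, -0.1]
grip_width: 0.999
grip_force: 0.0
```

Emit:
{"name": "arm_command", "arguments": {
  "moves": [
    [30,0,0,0,0,0,0],
    [30,0,0,0,0,0,0],
    [30,0,0,0,0,0,0],
    [30,0,0,0,0,0,0],
    [30,0,0,0,0,0,0],
    [30,0,0,0,0,0,0],
    [30,0,0,0,0,0,0],
    [30,0,0,0,0,0,0]
  ]
}}

```text
time: 28.12
ee_pos: [0.4134, -0.1992, -0.008]
tcp_rot: [[1.0, 0.0, 0.002], [0.0, -1.0, -0.001], [0.002, 0.001, -1.0]]
wrist_force: [-0.2, 0.7, 9.2]
grip_width: 0.478
grip_force: 59.3
```

Emit:
{"name": "arm_command", "arguments": {
  "moves": [
    [30,0,0,-5,0,0,0],
    [30,0,0,-20,0,0,0],
    [30,0,0,-30,0,0,0],
    [30,0,0,-20,0,0,0],
    [30,10,0,-5,0,0,0],
    [30,30,1,0,0,0,0],
    [30,38,1,0,0,0,0],
    [30,36,1,0,0,0,0],
    [30,26,1,0,0,0,0],
    [30,12,0,0,0,0,0]
  ]
}}

```text
time: 28.95
ee_pos: [0.5688, -0.2023, 0.0717]
tcp_rot: [[1.0, 0.002, 0.003], [0.002, -1.0, -0.0], [0.003, 0.0, -1.0]]
wrist_force: [0.8, 0.2, -1.0]
grip_width: 0.479
grip_force: 60.8
```

Emit:
{"name": "arm_command", "arguments": {
  "moves": [
    [30,0,0,0,0,0,0],
    [30,0,0,0,0,0,0],
    [30,0,0,20,0,0,0],
    [30,0,0,22,0,0,0],
    [30,0,0,15,0,0,0],
    [30,0,0,6,0,0,0],
    [30,0,0,3,0,0,0],
    [30,0,0,0,0,0,0],
    [30,0,0,0,0,0,0]
  ]
}}

```text
time: 29.7
ee_pos: [0.5649, -0.2032, 0.006]
tcp_rot: [[1.0, 0.0, 0.001], [0.0, -1.0, -0.0], [0.001, 0.0, -1.0]]
wrist_force: [-0.1, -0.3, -1.4]
grip_width: 0.48
grip_force: 60.8
```

Final TCP should be about -0.002.

Emit:
{"name": "arm_command", "arguments": {
  "moves": [
    [30,0,0,3,0,0,0],
    [30,0,0,2,0,0,0],
    [30,0,0,1,0,0,0],
    [30,0,0,1,0,0,0],
    [30,0,0,1,0,0,0],
    [30,0,0,0,0,0,0],
    [30,0,0,0,0,0,0]
  ]
}}

```text
time: 30.28
ee_pos: [0.565, -0.203, -0.0019]
tcp_rot: [[1.0, 0.0, 0.001], [0.0, -1.0, -0.0], [0.001, 0.0, -1.0]]
wrist_force: [-3.0, 1.4, 10.7]
grip_width: 0.478
grip_force: 61.9
```

Emit:
{"name": "arm_command", "arguments": {
  "moves": [
    [55,0,0,0,0,0,0],
    [55,0,0,0,0,0,0],
    [55,0,0,0,0,0,0],
    [55,0,0,0,0,0,0],
    [55,0,0,-10,0,0,0],
    [55,0,0,-20,0,0,0],
    [55,0,0,-30,0,0,0],
    [55,0,0,-35,0,0,0],
    [55,0,0,-35,0,0,0],
    [55,0,0,-20,0,0,0]
  ]
}}

```text
time: 31.12
ee_pos: [0.566, -0.2034, 0.1517]
tcp_rot: [[1.0, 0.0, 0.004], [0.0, -1.0, -0.001], [0.004, 0.001, -1.0]]
wrist_force: [1.5, -0.4, 0.7]
grip_width: 0.644
grip_force: 0.0
```

Emit:
{"name": "arm_command", "arguments": {
  "moves": [
    [55,-35,0,-15,0,0,0],
    [55,-35,0,-15,0,0,0],
    [55,-35,0,-15,0,0,0],
    [55,0,0,0,0,0,0],
    [55,0,0,0,0,0,0],
    [55,0,0,0,0,0,0],
    [55,0,0,0,0,0,0]
  ]
}}

```text
time: 31.7
ee_pos: [0.4607, -0.2027, 0.192]
tcp_rot: [[1.0, 0.001, 0.0], [0.001, -1.0, 0.0], [0.0, -0.0, -1.0]]
wrist_force: [0.4, 0.2, -0.8]
grip_width: 0.642
grip_force: 0.0
```

```bash
python3 -c "
from h import *
look(.03)
d=cam('top');e=cam('scene')
cv2.imwrite('pics/w8.png',np.vstack([d['img'][110:280,170:470],cv2.resize(e['img'][110:290,170:470],(300,180))]).repeat(1,0))
im=cv2.imread('pics/w8.png');cv2.imwrite('pics/w8.png',cv2.resize(im,None,fx=1.7,fy=1.7,interpolation=3))"
```

```text
tcp [ 0.4607 -0.2027  0.192 ] yaw 0.06 tilt [0. 0.] t 31.7
obj [0.6233 0.0217] size [0.032 0.041] ztop 0.078 px [41, 0, 75, 39, 2030]
obj [ 0.6188 -0.0691] size [0.037 0.051] ztop 0.072 px [144, 0, 66, 47, 2331]
obj [ 0.561  -0.2032] size [0.04 0.04] ztop 0.087 px [292, 55, 46, 51, 1812]
obj [ 0.5494 -0.2911] size [0.045 0.039] ztop 0.091 px [376, 74, 55, 47, 1967]
obj [ 0.3428 -0.3858] size [0.039 0.061] ztop 0.08 px [432, 254, 67, 43, 1606]
obj [0.2606 0.1386] size [0.051 0.05 ] ztop 0.035 px [43, 305, 41, 34, 395]
```

View pics/w8.png

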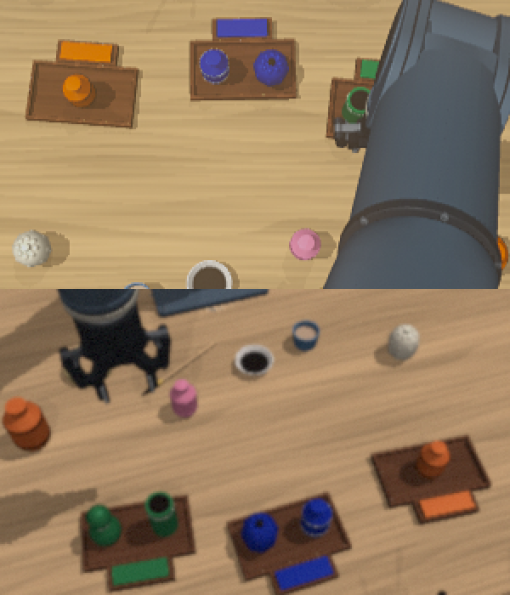

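The picture shows all five pieces upright and apart in their own trays: green at (105,525) and (160,515), blue at (260,532) and (316,518), amber at (433,458). The cream pumpkin is undisturbed at (404,340), and the decoys are untouched.

```bash
python3 -c "
from rig import manip
print(manip.hand_in())"
```

```text
the job is handed in; nothing more can be done
None
```

I handed the job in at about 32 s: the last pictures show all five glazed pieces standing upright and apart in their own colour's trays, with the cream pumpkin and look-alikes left alone; the hand-in call returned no verdict.

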